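Draw the brass bar from the jeweller's stock rack

TASK

Take the brass bar out of the grey stock rack: tip its front end up over the rack's lip while its tail is still under the bridge, then draw it out endwise. Set it down, without dropping it, flat and lengthways along the middle of the green bench pad, let go, and leave the copper bar where it lies in the rack.

Things in the scene. Friction and masses are not known exactly. Their poses are not given: they have to be found in the camera images.
- brass_bar: Loose flat bar of yellow brass, 220 (x) by 16 (y) by 10 (z) mm, 0.3 kg; origin: centre of its underside. Lies flat in the rack, +x end (tail) under the bridge, -x end (front) just behind the lip. Lifted level it meets the bridge before it clears the lip; with the tail kept on the floor the front clears at about 5 degrees of tilt, and the bridge stops it at about 13.
- copper_bar: Bystander: a reddish copper bar of the same size and axes, lying parallel in the rack's other lane, 90 mm from the brass bar centre to centre. Which lane holds which varies.
- rack: Fixed grey rack 250 (x) by 200 (y) mm, origin: centre of underside, z up. Floor 10 mm above the table; bars lie along x in lanes at y = +45, -45 mm. Lip across the -x end, x -125 to -113, top 30 mm above the table. Dark bridge, x 45 to 75, underside 36, top 46 mm up, on posts at y = +-94 mm. Stop across the +x end, x 119 to 125, top 22 mm up. No sides. Lip end points to the robot's right.
- pad: Fixed green bench pad, 300 (its x) x 120 (its y) x 6 mm thick, flat on the table to the right of the rack; origin: centre of its underside; its x is its length.
Mind the look-alikes: they are no part of the job. What is shaped like the brass_bar but black or blue is not meant.

How it is judged:
On the way:
1. the brass bar's front end is tipped up over the lip (bar tilted over 0.06 rad, front up, its centre raised over 8 mm) while its tail is still under the bridge (drawn less than 40 mm) (angle between brass_bar's own x axis and vertical above 1.63 rad and z of brass_bar in the frame of rack above 0.018 m and x of brass_bar in the frame of rack between -0.04 and 0.03 m), for 0.1 s.
At the end, for the whole second after the job is handed in: The brass bar lies flat (within 7 degrees) and at rest on the green pad, its centre within 30 mm of the pad's centre along and across, lengthways within 12 degrees (either way round); the copper bar is within 20 mm of where it started, in the rack (x of brass_bar in the frame of pad between -0.03 and 0.03 m and y of brass_bar in the frame of pad between -0.03 and 0.03 m and z of brass_bar in the frame of pad below 0.012 m and angle between brass_bar's own z axis and vertical below 0.12 rad and angle between the x axis of brass_bar and the x axis of pad, either way round below 0.22 rad and linear speed of brass_bar below 0.02 m/s and distance of copper_bar from where it was at the start of the episode below 0.02 m); the robot touches nothing.
It fails at once if the copper bar is moved by more than 20 mm (distance of copper_bar from where it was at the start of the episode above 0.02 m).
It fails at once if the brass bar is dropped: over the pad, out of the fingers, more than 24 mm above it (horizontal distance between brass_bar and pad below 0.12 m and z of brass_bar in the frame of pad above 0.03 m and contact force between the fingers and brass_bar below 0.1 N).
It also fails if it takes over 38 s, if anything falls off the work surface, if the arm or the gripper's body presses on something with over 40 N, if the wrist force passes 120 N, or if a joint passes its speed limit or range.

ROBOT

A 6-joint arm with a two-finger parallel gripper is mounted at the origin on the work surface. World frame = base frame: x ahead of the robot, y to its left, z up, the work surface at z = 0. Lengths are in m, angles in rad, forces in N, time in s.
With the tool pointing down it reaches from about 0.3 to 0.775 m from the base axis. Payload 14.6 kg.
Tool frame: the origin (TCP) lies on the centre line of the jaws, within the pads' length; the fingertips stand 19 mm ahead of it and the grasp point (between the pads) is the TCP; z points along the fingers, y is the direction in which the jaws open and shut (so a half turn about z gives the same grasp; the last joint's range is limited). The gripper opens to 94 mm and grips with 3 to 60 N. Pads are 16 mm wide; open, the fingers measure 119 mm over their backs; the gripper's body (75 mm by 177 mm) begins 78 mm behind the grasp point.
Start: joints at [-1.372, 0.3, 1.521, -0, 1.321, -0.067], TCP at [0.144, -0.531, 0.224] pointing down, gripper open.
Joint ranges: [-3.03, 3.03], [-0.79, 2.21], [0.23, 2.52], [-1.04, 4.18], [0, 3.07], [-2.55, 2.55]. Speed limits (rad/s): [2.22, 2.22, 2.57, 3.14, 3.14, 3.14].

INTERFACE

Orientations are given as [roll, pitch, yaw] about the fixed x, y, z axes, in that order (R = Rz(yaw) Ry(pitch) Rx(roll)).
In Python, from station import ctrl gives the robot as it stands. The module is installed in compiled form; this text tells all that it offers.
- The arm moves only by the shell command python3 -m creep 'ROWS' [FORCE]. ROWS is a JSON object of lists of equal length, an entry for each row: "translation": the shift along the world's x, y, z in mm, a list of three; "yaw": the turn about the world's z in rad; "gripper": the closure in counts, from 0 (fully open) to 255 (shut). A call has 1 to 5 rows; each row is the pose to reach, as a shift and turn from the pose measured when the call began; what a row does not reach only later rows make up. A row lasts 1/12 s, in which the tool goes at most 41.7 mm and 7.16 degrees, less where a joint would pass 70% of its speed; a pose out of reach is approached as far as the arm can. A call with a gripper value outside its range is refused whole. The fingers move at their own pace and stop on an object; FORCE is the grip in N (left out, the last holds). Time passes only in rows, so rows that repeat a pose let the fingers close. It gives the time, the measured TCP pose, the force and the opening at its end, in the units of the state.
- ctrl.get_obs(): the state, without advancing time (a new reading comes with each control period).
- ctrl.camera(name): name is "scene" or "top" or "wrist"; returns a dict with "pixels" (384x512x3 uint8, red, green, blue), "depth" (384x512 float32, m along the optical axis (not along the pixel's ray), 0 where there is no reading), "fx", "fy", "cx", "cy" (pixels), "R" (3x3) and "t" (3): a world point X has camera coordinates R X + t; the wrist camera has in their place "tool_from_camera" (4x4, takes a point from camera to tool coordinates, whose origin is the TCP and whose axes are the flange's). Camera axes: x right, y down, z forward; pixel columns grow to the right and rows downward; lengths in m; the calibration is good to about 2 mm. A picture is of the moment at which its call begins: read the wrist's pose just before it.
- ctrl.hand_in(): hands the job in, once; it reports no verdict.
The state is a dict: "time_s": time; "qpos": joint angles; "joint_vel": joint speeds; "tau": joint torques, N m; "ee_pos": TCP position; "eef_rot": TCP orientation; "force": force on the tool from outside, world axes, zero at the start; "moment": the same for the moment, N m; "grip_width": finger opening in m.
Only numpy, scipy, OpenCV 4.12 (cv2) and the standard library are available. Lean on these libraries where they do the work, as an engineer would, in place of code of your own. Each camera call takes 0.05 s, during which the arm holds its last target. There are 200 camera calls.

## Working session

There is one attempt and no reset: what is moved stays moved. The work goes in short steps, Python scripts to look and compute and a shell command to move; the robot and the scene stay as the last step left them, time stands still between calls to the robot, and variables do not carry over. Pictures are saved under pics/ and viewed, about 8 in all and at most 12, crops included, and the job is handed in when it is done.

```bash
mkdir -p pics; cat > h.py <<'E'
import numpy as np, cv2
from station import ctrl
def shot(n,fn=None):
    c=ctrl.camera(n)
    if fn: cv2.imwrite('pics/'+fn,cv2.cvtColor(c['pixels'],cv2.COLOR_RGB2BGR))
    return c
def pts(c):
    d=c['depth'];v,u=np.mgrid[:d.shape[0],:d.shape[1]]
    P=np.stack([(u-c['cx'])/c['fx']*d,(v-c['cy'])/c['fy']*d,d],-1)
    return (P-c['t'])@c['R']   # world
E
python3 - <<'E'
from h import *
o=ctrl.get_obs();print(o)
a=shot('scene','a.png');b=shot('top','b.png')
im=np.hstack([cv2.imread('pics/a.png'),cv2.imread('pics/b.png')])
print(a['t'],b['t'],b['R'],b['fx'])
E
```

```text
{'time_s': 0.0, 'qpos': array([-1.37161300e+00,  3.00476800e-01,  1.52162283e+00, -3.94296711e-06,
        1.32067745e+00, -6.66303061e-02]), 'joint_vel': array([ 0.00099984,  0.00037215,  0.00060355, -0.00114301, -0.0002137 ,
        0.00041077]), 'tau': array([-9.06270907e-04, -5.31805301e+01, -3.52737021e+01,  7.06948643e-02,
        2.43975531e-02, -7.58648594e-05]), 'ee_pos': array([ 0.14441204, -0.53044099,  0.22386552]), 'eef_rot': array([-3.14041060e+00, -7.50497789e-05,  2.65814564e-01]), 'force': array([-0.6453105 , -0.18481805,  0.19407058]), 'moment': array([ 0.07252317, -0.03596049,  0.00531916]), 'grip_width': 0.09416198349748126}
[-0.22842229 -0.27964237  1.31774046] [0.04431935 0.44853576 0.84885999] [[ 0.00104826 -0.99906184  0.04329355]
 [-0.9963726  -0.00472739 -0.08496647]
 [ 0.08509143 -0.04304744 -0.9954428 ]] 349.212180834991
```

View pics/b.png

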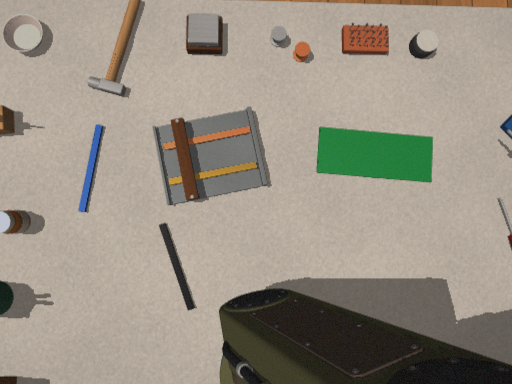

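View pics/a.png

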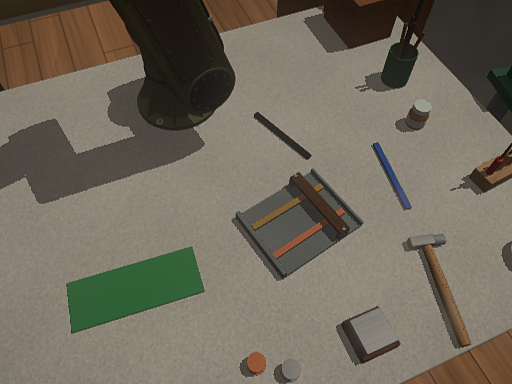

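Top view: rack about (211,156), lip on its right (~258), and the dark bridge at (184,160). The yellow brass bar runs from (169,181) to (257,166) in the near lane, the copper bar is in the far lane, and the pad is at (375,154).

```bash
cat >> h.py <<'E'
def ray(c,uv,z):
    uv=np.atleast_2d(uv).astype(float);R=c['R'];o=-R.T@c['t']
    d=np.c_[(uv[:,0]-c['cx'])/c['fx'],(uv[:,1]-c['cy'])/c['fy'],np.ones(len(uv))]@R
    return o+d*((z-o[2])/d[:,2])[:,None]
def mask(c,lo,hi):
    hsv=cv2.cvtColor(c['pixels'],cv2.COLOR_RGB2HSV)
    m=cv2.inRange(hsv,np.array(lo),np.array(hi))
    return m
def blobs(m,k=2,amin=40):
    n,l,s,ce=cv2.connectedComponentsWithStats(m)
    return [l==i for i in sorted(range(1,n),key=lambda i:-s[i,4])[:k] if s[i,4]>=amin]
BR=((18,150,90),(28,255,255));CO=((5,150,120),(13,255,255));GR=((50,120,50),(80,255,255))
E
python3 - <<'E'
from h import *
for n in ('top','scene'):
    c=shot(n);P=pts(c)
    for nm,r,k,z in (('brass',BR,4,.02),('copper',CO,6,.02),('pad',GR,1,.006)):
        for b in blobs(mask(c,*r),k):
            v,u=np.nonzero(b);p=P[v,u];p=p[np.abs(p[:,2])<.3]
            rz=ray(c,np.c_[u,v],z)[:,:2].astype(np.float32)
            (ctr,sz,an)=cv2.minAreaRect(rz)
            box=cv2.boxPoints((ctr,sz,an))
            print(n,nm,len(u),'uv',u.mean().round(),v.mean().round(),'depth med',np.median(p,0).round(4),'rect',np.round(ctr,4),np.round(sz,4),round(an,1));print(box.round(3).tolist())
E
```

```text
top brass 375 uv 225.0 171.0 depth med [0.4878 0.1136 0.0199] rect [0.4883 0.1122] [0.0159 0.1538] 11.2
[[0.4659999907016754, 0.1860000044107437], [0.4950000047683716, 0.03500000014901161], [0.5109999775886536, 0.03799999877810478], [0.48100000619888306, 0.1889999955892563]]
top brass 81 uv 175.0 180.0 depth med [0.4639 0.236  0.02  ] rect [0.4631 0.2353] [0.0151 0.0315] 11.8
[[0.4519999921321869, 0.24899999797344208], [0.45899999141693115, 0.21799999475479126], [0.4740000069141388, 0.22100000083446503], [0.46700000762939453, 0.25200000405311584]]
top copper 821 uv 365.0 39.0 depth med [ 0.8354 -0.2451  0.022 ] rect [ 0.8395 -0.2494] [0.0653 0.117 ] 1.3
[[0.8059999942779541, -0.19200000166893005], [0.8080000281333923, -0.3089999854564667], [0.8730000257492065, -0.3070000112056732], [0.8709999918937683, -0.1899999976158142]]
top copper 339 uv 221.0 135.0 depth med [0.578  0.1218 0.0198] rect [0.5774 0.1287] [0.015  0.1546] 12.2
[[0.5540000200271606, 0.2029999941587448], [0.5860000252723694, 0.052000001072883606], [0.6010000109672546, 0.054999999701976776], [0.5680000185966492, 0.20600
[... 1011 characters left out ...]
0.5870000123977661, 0.050999999046325684], [0.6000000238418579, 0.054999999701976776], [0.5690000057220459, 0.1940000057220459]]
scene copper 293 uv 256.0 362.0 depth med [ 0.7997 -0.0814  0.0344] rect [ 0.7978 -0.0795] [0.0397 0.037 ] 29.4
[[0.7710000276565552, -0.0729999989271164], [0.7900000214576721, -0.10499999672174454], [0.8240000009536743, -0.0860000029206276], [0.8059999942779541, -0.05400000140070915]]
scene pad 5935 uv 131.0 290.0 depth med [ 0.5406 -0.2854  0.0064] rect [ 0.5356 -0.2739] [0.298  0.1177] 85.6
[[0.4659999907016754, -0.4180000126361847], [0.5830000042915344, -0.4269999861717224], [0.6060000061988831, -0.12999999523162842], [0.4880000054836273, -0.12099999934434891]]
```

```bash
python3 -m creep '{"translation":[[17,32,0],[34,64,0],[51,96,0],[68,128,0],[86,160,0]],"yaw":[0.075,0.15,0.225,0.3,0.375],"gripper":[0,0,0,0,0]}'
python3 -m creep '{"translation":[[17,32,0],[34,64,0],[51,96,0],[68,128,0],[86,160,0]],"yaw":[0.075,0.15,0.225,0.3,0.375],"gripper":[0,0,0,0,0]}'
python3 -m creep '{"translation":[[17,32,0],[34,64,0],[51,96,0],[68,128,0],[86,160,0]],"yaw":[0.075,0.15,0.225,0.3,0.375],"gripper":[0,0,0,0,0]}'
```

```text
time_s: 0.62
ee_pos: [0.2307, -0.3689, 0.224]
eef_rot: [-3.141, -0.0, 0.644]
force: [1.0, -0.6, -0.7]
grip_width: 0.094
time_s: 1.03
ee_pos: [0.317, -0.2073, 0.2241]
eef_rot: [-3.141, -0.0, 1.022]
force: [0.5, -1.2, 0.5]
grip_width: 0.0941
time_s: 1.45
ee_pos: [0.4034, -0.0454, 0.2242]
eef_rot: [3.142, 0.0, 1.401]
force: [1.0, -0.7, 0.1]
grip_width: 0.0939
```

```bash
python3 -m creep '{"translation":[[17,30,-10],[34,60,-20],[51,90,-30],[68,120,-40],[86,150,-54]],"yaw":[0.074,0.148,0.222,0.297,0.371],"gripper":[0,0,0,0,0]}'
cat >> h.py <<'E'
from scipy.spatial.transform import Rotation as Ro
def wrist(fn=None):
    o=ctrl.get_obs();c=shot('wrist',fn);T=c['tool_from_camera']
    Rt=Ro.from_euler('xyz',o['eef_rot']).as_matrix()
    Rw=Rt@T[:3,:3];tw=Rt@T[:3,3]+o['ee_pos']
    c['R']=Rw.T;c['t']=-Rw.T@tw
    return o,c
E
python3 - <<'E'
from h import *
o,c=wrist('w1.png');P=pts(c)
print(o['ee_pos'],o['eef_rot'],o['force'],o['qpos'])
for nm,r in (('brass',BR),('copper',CO)):
  for b in blobs(mask(c,*r),3,100):
    v,u=np.nonzero(b);rz=ray(c,np.c_[u,v],.02)[:,:2].astype(np.float32)
    ctr,sz,an=cv2.minAreaRect(rz);print(nm,len(u),u.mean(),v.mean(),np.median(P[v,u],0).round(4),np.round(ctr,4),np.round(sz,4),an,cv2.boxPoints((ctr,sz,an)).round(4).tolist())
E
```

```text
time_s: 1.87
ee_pos: [0.49, 0.1065, 0.1702]
eef_rot: [3.14, 0.0, 1.776]
force: [0.6, 0.4, 0.7]
grip_width: 0.0942
[0.49004695 0.10648696 0.17019291] [3.14040023e+00 1.23074270e-04 1.77617167e+00] [0.61799852 0.40352618 0.65523808] [ 1.40947755e-01  2.45333153e-01  1.72277518e+00 -4.99616951e-05
  1.17228644e+00 -6.44083057e-02]
brass 2044 251.03864970645793 177.36301369863014 [0.4892 0.1201 0.0209] [0.4903 0.1116] [0.0151 0.1451] 11.482433319091797 [[0.4684999883174896, 0.18119999766349792], [0.4973999857902527, 0.039000000804662704], [0.5121999979019165, 0.041999999433755875], [0.48330000042915344, 0.1842000037431717]]
brass 640 250.43125 42.0515625 [0.4638 0.2378 0.0208] [0.4633 0.238 ] [0.0145 0.0329] 11.763556480407715 [[0.4528999924659729, 0.25270000100135803], [0.4596000015735626, 0.22040000557899475], [0.47380000352859497, 0.22339999675750732], [0.46709999442100525, 0.2556000053882599]]
brass 308 30.01298701298701 315.3051948051948 [0.4375 0.1241 0.2698] [ 0.2844 -0.0791] [0.0759 0.015 ] 88.62117767333984 [[0.2759999930858612, -0.11680000275373459], [0.29100000858306885, -0.11720000207424164], [0.2928999960422516, -0.04129999876022339], [0.2777999937534332, -0.04089999943971634]]
copper 1761 342.7427597955707 164.68313458262352 [0.5741 0.1494 0.0208] [0.5751 0.1451] [0.0158 0.1125] 12.326043128967285 [[0.555400013923645, 0.19840000569820404], [0.5794000029563904, 0.0885000005364418], [0.5949000120162964, 0.09189999848604202], [0.5708000063896179, 0.20170000195503235]]
copper 382 350.89005235602093 45.452879581151834 [0.5529 0.2531 0.0208] [0.5509 0.2543] [0.0151 0.0282] 15.662817001342773 [[0.5397999882698059, 0.26579999923706055], [0.5473999977111816, 0.2387000024318695], [0.5619000196456909, 0.24279999732971191], [0.5543000102043152, 0.26989999413490295]]
```

View pics/w1.png

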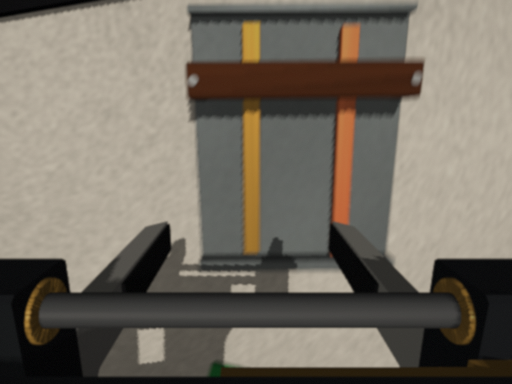

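Wrist view: brass bar at columns 243–260 from (251,20) to (251,255), centred between the fingers and parallel to them; copper bar at ~(345,165), just outside the right finger. The x, y and heights agree with the top view to 2–4 mm, and the bar top at 0.020–0.021 matches the stated size. Going down.

```bash
python3 -m creep '{"translation":[[0,0,-30],[0,0,-60],[0,0,-90],[0,0,-110],[0,0,-125]],"yaw":[0,0,0,0,0],"gripper":[0,0,0,0,0]}' 5
python3 -m creep '{"translation":[[0,0,-6],[0,0,-12],[0,0,-12],[0,0,-12],[0,0,-12]],"yaw":[0,0,0,0,0],"gripper":[0,0,0,200,255]}' 5
python3 -m creep '{"translation":[[0,0,0],[0,0,0],[0,0,0],[0,0,0],[0,0,0]],"yaw":[0,0,0,0,0],"gripper":[255,255,255,255,255]}' 5
```

```text
time_s: 2.33
ee_pos: [0.49, 0.1098, 0.0395]
eef_rot: [-3.137, -0.001, 1.783]
force: [-0.0, -0.2, 0.1]
grip_width: 0.094
time_s: 2.75
ee_pos: [0.4916, 0.11, 0.0293]
eef_rot: [-3.141, -0.001, 1.783]
force: [2.8, 0.7, 6.6]
grip_width: 0.0843
time_s: 3.17
ee_pos: [0.4917, 0.11, 0.0293]
eef_rot: [-3.141, -0.001, 1.783]
force: [1.0, -0.1, 0.8]
grip_width: 0.0509
```

```bash
python3 -m creep '{"translation":[[0,0,3],[0,0,3],[0,0,3],[0,0,3],[0,0,3]],"yaw":[0,0,0,0,0],"gripper":[255,255,255,255,255]}' 6
python3 -m creep '{"translation":[[0,0,0],[0,0,0],[0,0,0]],"yaw":[0,0,0],"gripper":[255,255,255]}' 6
```

```text
time_s: 3.58
ee_pos: [0.4914, 0.11, 0.0322]
eef_rot: [-3.141, -0.001, 1.783]
force: [-4.8, -1.6, 3.9]
grip_width: 0.0169
time_s: 3.83
ee_pos: [0.4912, 0.11, 0.0322]
eef_rot: [-3.14, -0.001, 1.783]
force: [-2.1, -1.3, 3.3]
grip_width: 0.016
```

Gripped at 16 mm, which is the bar's width. Tipping slowly with a light grip.

```bash
python3 -m creep '{"translation":[[0,0,5],[0,0,10],[0,0,15],[0,0,20],[0,0,25]],"yaw":[0,0,0,0,0],"gripper":[255,255,255,255,255]}' 6
python3 -m creep '{"translation":[[0,0,0],[0,0,0]],"yaw":[0,0],"gripper":[255,255]}' 6
python3 - <<'E'
from h import *
c=shot('scene','s2.png');o,w=wrist('w2.png')
a=cv2.imread('pics/s2.png')[150:300,200:400];cv2.imwrite('pics/s2c.png',cv2.resize(a,None,fx=4,fy=4)[:600])
P=pts(w);print(w['R'].round(2).tolist())
for b in blobs(mask(w,*BR),3,100):
    v,u=np.nonzero(b);p=P[v,u];i=np.argsort(p[:,1])
    print(len(u),[p[i[j]].round(4).tolist() for j in np.linspace(0,len(i)-1,7).astype(int)])
E
```

```text
time_s: 4.25
ee_pos: [0.4913, 0.11, 0.0578]
eef_rot: [-3.141, -0.001, 1.783]
force: [-0.6, 0.3, -3.4]
grip_width: 0.0158
time_s: 4.42
ee_pos: [0.4915, 0.11, 0.0583]
eef_rot: [-3.141, -0.001, 1.783]
force: [-0.5, -1.0, -2.6]
grip_width: 0.0159
[[0.98, 0.21, -0.0], [0.21, -0.95, 0.24], [0.05, -0.23, -0.97]]
5132 [[0.4929, 0.0808, 0.0509], [0.5002, 0.1016, 0.048], [0.4863, 0.1198, 0.0446], [0.4802, 0.1373, 0.0404], [0.4753, 0.1547, 0.0382], [0.474, 0.1718, 0.0354], [0.4817, 0.189, 0.0321]]
955 [[0.4773, 0.1781, 0.2192], [0.466, 0.2246, 0.0266], [0.4687, 0.2275, 0.0253], [0.4664, 0.2304, 0.0242], [0.4709, 0.2333, 0.0245], [0.4713, 0.2363, 0.0233], [0.471, 0.2403, 0.0231]]
810 [[0.5029, 0.0393, 0.0579], [0.5025, 0.0441, 0.0578], [0.5109, 0.0474, 0.0578], [0.4993, 0.0506, 0.0563], [0.5034, 0.0541, 0.057], [0.5015, 0.0574, 0.0564], [0.4773, 0.1781, 0.2192]]
```

View pics/s2c.png

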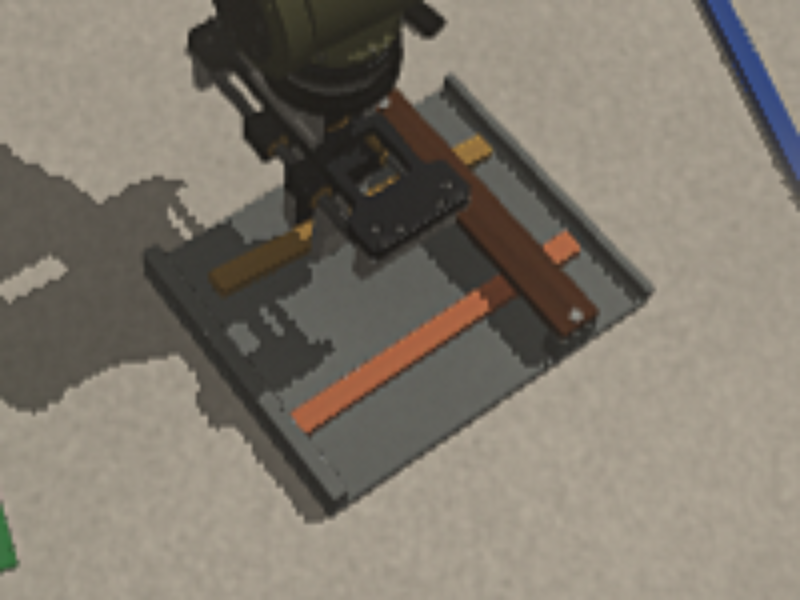

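The crop shows the front end tipped up and clear behind the lip, the tail still under the bridge, and the copper bar undisturbed. Depth gives a tilt of about 0.17 rad, the centre raised about 18 mm and the tail on the floor. Next: firm up the grip, draw the bar out endwise, then lift.

```bash
python3 -m creep '{"translation":[[0,0,0],[0,0,0],[0,0,0]],"yaw":[0,0,0],"gripper":[255,255,255]}' 35
python3 -m creep '{"translation":[[3,-16,0],[7,-32,0],[10,-48,0],[13,-64,0],[17,-82,0]],"yaw":[0,0,0,0,0],"gripper":[255,255,255,255,255]}' 35
python3 -m creep '{"translation":[[2,-8,12],[4,-20,24],[6,-32,36],[9,-44,48],[12,-56,60]],"yaw":[0,0,0,0,0],"gripper":[255,255,255,255,255]}' 35
```

```text
time_s: 4.77
ee_pos: [0.4913, 0.1099, 0.0576]
eef_rot: [-3.14, -0.001, 1.783]
force: [0.5, -0.6, -2.9]
grip_width: 0.0152
time_s: 5.18
ee_pos: [0.5082, 0.0274, 0.0575]
eef_rot: [-3.14, -0.001, 1.784]
force: [0.4, 0.6, -2.0]
grip_width: 0.0153
time_s: 5.6
ee_pos: [0.5201, -0.0292, 0.1178]
eef_rot: [-3.139, -0.001, 1.784]
force: [1.1, 0.7, -3.6]
grip_width: 0.0153
```

```bash
python3 -m creep '{"translation":[[1,-28,0],[2,-56,0],[4,-84,0],[5,-112,0],[6,-140,0]],"yaw":[-0.029,-0.057,-0.086,-0.114,-0.143],"gripper":[255,255,255,255,255]}' 35
python3 -m creep '{"translation":[[1,-30,0],[2,-60,0],[4,-90,0],[5,-120,0],[6,-140,0]],"yaw":[-0.029,-0.057,-0.086,-0.114,-0.142],"gripper":[255,255,255,255,255]}' 35
python3 -m creep '{"translation":[[0,0,0],[0,0,0]],"yaw":[0,0],"gripper":[255,255]}' 35
cat > chk.py <<'E'
from h import *
import sys
k=sys.argv[1]
o,w=wrist(f'w{k}.png');c=shot('top',f't{k}.png');s=shot('scene',f's{k}.png')
print(o['ee_pos'].round(4),o['eef_rot'].round(3),o['force'].round(1))
for n,c in (('wrist',w),('top',c),('scene',s)):
    P=pts(c);m=mask(c,*BR)>0;m&=(P[...,2]<.16)&(P[...,2]>0)&(P[...,1]<.02)&(np.hypot(P[...,0]-.53,P[...,1]+.27)<.28)
    p=P[m]
    if len(p)<30: print(n,len(p));continue
    print(n,len(p),'z=a+b*y',np.polyfit(p[:,1],p[:,2],1).round(4),'x(y)',np.polyfit(p[:,1],p[:,0],1).round(4),'y',np.percentile(p[:,1],[.5,99.5]).round(4),'z',np.percentile(p[:,2],[1,50,99]).round(4))
E
python3 chk.py 3
```

```text
time_s: 6.02
ee_pos: [0.5258, -0.1704, 0.1176]
eef_rot: [-3.139, -0.002, 1.639]
force: [0.0, 0.1, -3.4]
grip_width: 0.0151
time_s: 6.43
ee_pos: [0.5313, -0.3128, 0.1171]
eef_rot: [-3.139, -0.002, 1.495]
force: [0.4, -0.8, -2.9]
grip_width: 0.015
time_s: 6.6
ee_pos: [0.5308, -0.3135, 0.1163]
eef_rot: [-3.138, -0.002, 1.493]
force: [-0.2, -0.4, -3.5]
grip_width: 0.0153
[ 0.5308 -0.3135  0.1163] [-3.138e+00 -2.000e-03  1.493e+00] [-0.2 -0.4 -3.5]
wrist 7582 z=a+b*y [-0.1975  0.0428] x(y) [0.0781 0.5551] y [-0.3409 -0.1815] z [0.0786 0.093  0.109 ]
top 464 z=a+b*y [-0.2016  0.0405] x(y) [0.0655 0.5518] y [-0.3249 -0.1706] z [0.0741 0.0903 0.1062]
scene 60 z=a+b*y [-0.1869  0.0457] x(y) [0.1781 0.5848] y [-0.3468 -0.2508] z [0.0916 0.1006 0.1101]
```

View pics/w3.png

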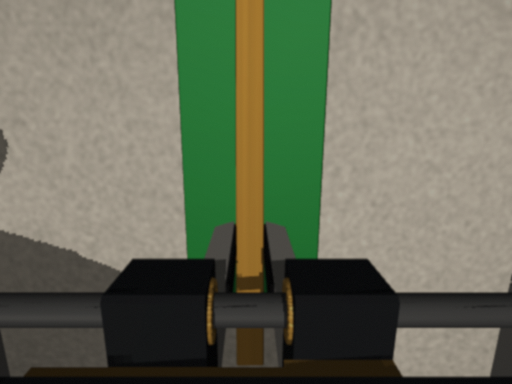

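The wrist view shows the bar held along the middle of the pad (columns 236–262, pad 180–325), tail low, slope 0.197 rad. It needs a shift of about +2, +6 mm. The tail's underside is at about 0.067, so I'll lower it to just touching first.

```bash
python3 -m creep '{"translation":[[1,3,-15],[2,6,-30],[2,6,-42],[2,6,-51],[2,6,-57]],"yaw":[0,0,0,0,0],"gripper":[255,255,255,255,255]}' 35
python3 -m creep '{"translation":[[0,0,-2],[0,0,-4],[0,0,-6],[0,0,-8],[0,0,-10]],"yaw":[0,0,0,0,0],"gripper":[255,255,255,255,255]}' 25
```

```text
time_s: 7.17
ee_pos: [0.5333, -0.3051, 0.0589]
eef_rot: [-3.137, -0.003, 1.497]
force: [0.3, -0.3, -3.3]
grip_width: 0.0152
time_s: 7.58
ee_pos: [0.5335, -0.3055, 0.0494]
eef_rot: [-3.138, -0.002, 1.497]
force: [0.1, -2.0, -1.2]
grip_width: 0.0156
```

Tail is on the pad. Easing the grip and laying the front down.

```bash
python3 -m creep '{"translation":[[0,0,0],[0,0,-2],[0,0,-5],[0,0,-8],[0,0,-11]],"yaw":[0,0,0,0,0],"gripper":[255,255,255,255,255]}' 6
python3 -m creep '{"translation":[[0,0,-2],[0,0,-4],[0,0,-6],[0,0,-8],[0,0,-8]],"yaw":[0,0,0,0,0],"gripper":[255,255,255,255,255]}' 6
python3 chk.py 4
```

```text
time_s: 8.0
ee_pos: [0.5335, -0.3055, 0.0381]
eef_rot: [-3.138, -0.002, 1.497]
force: [0.8, -0.8, -2.1]
grip_width: 0.016
time_s: 8.42
ee_pos: [0.5333, -0.3054, 0.0296]
eef_rot: [-3.138, -0.002, 1.497]
force: [0.2, 0.1, -2.5]
grip_width: 0.016
[ 0.5333 -0.3054  0.0296] [-3.138e+00 -2.000e-03  1.497e+00] [ 0.2  0.1 -2.5]
wrist 8408 z=a+b*y [-0.0701  0.0037] x(y) [0.0743 0.5559] y [-0.3361 -0.1813] z [0.0157 0.0173 0.13  ]
top 375 z=a+b*y [-0.0252  0.0107] x(y) [0.0707 0.5545] y [-0.3142 -0.1612] z [0.0079 0.016  0.02  ]
scene 78 z=a+b*y [-0.02    0.0148] x(y) [0.1082 0.5666] y [-0.3666 -0.2126] z [0.0145 0.0177 0.1295]
```

```bash
python3 -m creep '{"translation":[[0,0,-1],[0,0,-2],[0,0,-3],[0,0,-3]],"yaw":[0,0,0,0],"gripper":[255,255,255,255]}' 4
python3 -m creep '{"translation":[[0,0,0],[0,0,0],[0,0,0],[0,0,0],[0,0,0]],"yaw":[0,0,0,0,0],"gripper":[180,150,120,100,100]}' 4
python3 -m creep '{"translation":[[0,0,0],[0,0,0],[0,0,0],[0,0,0],[0,0,0]],"yaw":[0,0,0,0,0],"gripper":[100,100,100,100,100]}' 4
```

```text
time_s: 8.9
ee_pos: [0.5336, -0.3056, 0.0276]
eef_rot: [-3.139, -0.002, 1.497]
force: [-1.7, 0.2, 3.6]
grip_width: 0.0158
time_s: 9.32
ee_pos: [0.5337, -0.3056, 0.0276]
eef_rot: [-3.139, -0.002, 1.497]
force: [-0.2, -0.1, 0.2]
grip_width: 0.0457
time_s: 9.73
ee_pos: [0.5337, -0.3056, 0.0276]
eef_rot: [-3.139, -0.002, 1.497]
force: [-0.3, 0.2, -0.3]
grip_width: 0.0568
```

```bash
python3 -m creep '{"translation":[[0,0,10],[0,0,40],[0,0,75],[-20,0,110],[-40,0,140]],"yaw":[0,0,0,0,0],"gripper":[100,100,100,100,100]}' 4
python3 -m creep '{"translation":[[-30,-30,0],[-60,-60,0],[-80,-85,0],[-80,-85,0],[-80,-85,0]],"yaw":[0,0,0,0,0],"gripper":[100,100,100,100,100]}' 4
python3 chk.py 5
python3 - <<'E'
from h import *
c=shot('top')
for nm,r,z in (('brass',BR,.016),('copper',CO,.02),('pad',GR,.006)):
  for b in blobs(mask(c,*r),4,60):
    v,u=np.nonzero(b);ctr,sz,an=cv2.minAreaRect(ray(c,np.c_[u,v],z)[:,:2].astype(np.float32));print(nm,len(u),np.round(ctr,4),np.round(sz,4),round(an,1))
E
```

```text
time_s: 10.15
ee_pos: [0.4935, -0.3055, 0.1704]
eef_rot: [-3.14, -0.001, 1.498]
force: [0.4, 0.4, -0.4]
grip_width: 0.057
time_s: 10.57
ee_pos: [0.4126, -0.3915, 0.1712]
eef_rot: [-3.141, -0.0, 1.495]
force: [0.2, 0.3, 0.1]
grip_width: 0.0569
[ 0.4126 -0.3915  0.1712] [-3.141 -0.     1.495] [0.2 0.3 0.1]
wrist 2772 z=a+b*y [-0.0004  0.0166] x(y) [0.0702 0.5546] y [-0.3774 -0.2312] z [0.015  0.0168 0.0185]
top 541 z=a+b*y [0.0007 0.0155] x(y) [0.0714 0.5548] y [-0.3773 -0.1613] z [0.006  0.0156 0.0197]
scene 52 z=a+b*y [0.0134 0.0202] x(y) [0.0861 0.5592] y [-0.3547 -0.1743] z [0.0121 0.0164 0.0205]
brass 548 [ 0.5354 -0.269 ] [0.2205 0.0167] 85.9
copper 833 [ 0.8395 -0.2492] [0.0652 0.1174] 1.3
copper 339 [0.5773 0.129 ] [0.015  0.1541] 12.2
copper 196 [ 0.8004 -0.0782] [0.0349 0.0479] 46.1
pad 4466 [ 0.535  -0.2707] [0.2977 0.1168] 85.5
```

View pics/t5.png

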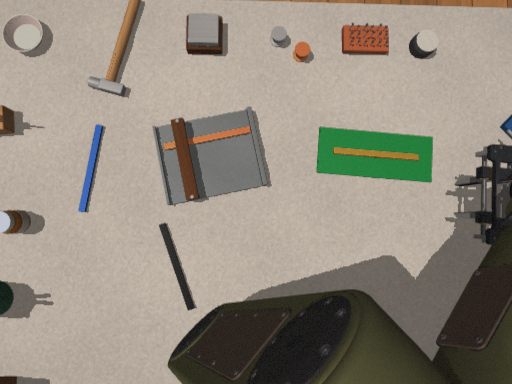

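The top view shows the brass bar flat along the middle of the pad at (376,154), the copper bar unmoved in the rack, and the arm clear of everything.

```bash
python3 -c "
from station import ctrl
print(ctrl.hand_in())"
```

```text
the job is handed in; nothing more can be done
None
```

The brass bar is out of the rack and lying flat along the middle of the green pad. The job was handed in after about 10.6 s of robot time; `hand_in` reports no verdict.

**What I did:** I gripped the bar about 37 mm ahead of its centre with a light 6 N, so it turned in the fingers as I lifted. It tipped to about 0.17 rad, with its centre raised about 18 mm and its tail on the rack floor under the bridge. I then gripped it at 35 N, drew it out endwise and carried it over the pad. I set the tail down first, laid the front down with the grip eased, and let go.

**Last checks:**

| Check | Measured | Allowed |
|---|---|---|
| Bar centre from pad centre | about 2 mm | 30 mm |
| Bar direction from pad's length | about 0.4° | 12° |
| Bar slope (top and wrist cameras) | under 0.001 rad | 0.12 rad |
| Copper bar movement | under 0.5 mm | 20 mm |

The arm touched nothing at the end, with the force reading about zero.

**Disagreements:**
- The scene camera gave a slope of 0.013 rad at the end. It rested on only 52 pixels, so I went by the other two cameras.
- At the start, the top and wrist cameras differed by up to 4 mm on the bar's position.
- The descent into the rack ended about 4 mm lower than I planned, with fingertips about level with the floor and a brief force of about 7 N. I raised the tool 3 mm before the fingers closed on the bar.

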